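# Roll the slatted tray liner down flush

## Task

Take the hand roller out of its stand and roll it along the slatted board with a firm, steady push, until all six slats are bedded flush with the rim. Press with the roller only, at roughly 20 N and never leaning on it hard (over 50 N crushes the foam). Then hang the roller back upright in its stand, let go, and leave everything else on the bench undisturbed.

Things in the scene. Friction and masses are not known exactly. Their poses are not given: they have to be found in the camera images.
- board: Slatted board, fixed: a plywood tray 124 mm (x) by 250 mm (y, long axis) with a beech rim (12 mm wide along the long sides, 16 mm at the ends) over a steel foot. Six slats in a row along y at first stand 3 to 4 mm proud of the rim. Origin on the bench under the tray's middle; its yaw is the tray's, but the tray slopes along y (see board_low).
- board_low (a point): Middle of the tray's lower end (board y = -125 mm), at the top of the rim, 46 mm above the bench. From here the tray rises towards +y at a slope of 0 to 0.105 rad (so 0 to 26 mm higher at the far end), set by a stiff screw jack, different each time and not reported in any pose: feel for it. Pressing does not change it.
- roller_grip (a point): Centre of the roller's upright square beech handle, 28 by 28 mm and 70 mm tall (35 mm up and down from here); its faces look along the roller's x and y. z up, x along the drum's axle. The handle stands on an aluminium plate 150 mm (x) by 44 mm (y), 8 mm thick, whose top is 35 mm below this point.
- roller: The hand roller, loose, about 0.45 kg. Origin at the drum's lowest line under its middle, 97 mm below roller_grip, same axes. Under the plate a free-turning rubber drum, 48 mm in diameter and 80 mm long in x, hangs between two cheeks (100 mm over their outsides, 24 mm wide in y) that end 13 mm above the drum's lowest line.
- drum (a joint): Angle the drum has turned about its axle (roller x), rad; 0 at the start, unlimited; it turns as the drum is rolled along (1 rad for 24 mm).
- stand: Roller stand, fixed: steel base 150 (x) by 70 (y) by 5 mm with two end walls at x = -62 and +62 mm (8 mm thick, 60 mm wide, tops 62 mm high), open along y. Origin on the bench under its middle. The roller hangs here, x along the stand's x: plate on the wall tops, drum and cheeks between (8 mm free at each end), roller_grip 105 mm above the bench.
- slat1 (a joint): Slat 1 of six, a rigid grey laminate plate 97 mm (board x) by 34.5 mm (board y), its centre at -90 mm along the board's y from the middle. Value: how far it is pressed down, m; 0 = 4 mm proud of the rim, 0.004 = fully bedded, flush. On tacky foam: it moves only under a push of over 8 N and stays where it is left.
- slat2 (a joint): Slat 2 of six, a rigid grey laminate plate 97 mm (board x) by 34.5 mm (board y), its centre at -54 mm along the board's y from the middle. Value: how far it is pressed down, m; 0 = 4 mm proud of the rim, 0.004 = fully bedded, flush. On tacky foam: it moves only under a push of over 7 N and stays where it is left.
- slat3 (a joint): Slat 3 of six, a rigid grey laminate plate 97 mm (board x) by 34.5 mm (board y), its centre at -18 mm along the board's y from the middle. Value: how far it is pressed down, m; 0 = 4 mm proud of the rim, 0.004 = fully bedded, flush. On tacky foam: it moves only under a push of over 9 N and stays where it is left.
- slat4 (a joint): Slat 4 of six, a rigid grey laminate plate 97 mm (board x) by 34.5 mm (board y), its centre at +18 mm along the board's y from the middle. Value: how far it is pressed down, m; 0 = 4 mm proud of the rim, 0.004 = fully bedded, flush. On tacky foam: it moves only under a push of over 7.5 N and stays where it is left.
- slat5 (a joint): Slat 5 of six, a rigid grey laminate plate 97 mm (board x) by 34.5 mm (board y), its centre at +54 mm along the board's y from the middle. Value: how far it is pressed down, m; 0 = 4 mm proud of the rim, 0.004 = fully bedded, flush. On tacky foam: it moves only under a push of over 9 N and stays where it is left.
- slat6 (a joint): Slat 6 of six, a rigid grey laminate plate 97 mm (board x) by 34.5 mm (board y), its centre at +90 mm along the board's y from the middle. Value: how far it is pressed down, m; 0 = 4 mm proud of the rim, 0.004 = fully bedded, flush. On tacky foam: it moves only under a push of over 8 N and stays where it is left.
- changer: Bystander, loose: bulb changer head with sprung wire fingers, 80 mm across, 124 mm tall. Origin under its middle.
- globe_a: Bystander, loose: frosted lamp globe, 65 mm across, 112 mm tall, standing in a cardboard collar. Origin under its middle.
- globe_b: Bystander, loose: second frosted globe, the same.
- screwdriver: Bystander, loose: stainless screwdriver lying along its x, 190 mm long, 26 mm thick handle. Origin under its middle.
- fuse: Bystander, loose: round white ceramic fuse, 36 mm across, 43 mm tall. Origin under its middle.
Not all that is in view belongs to the job. Leave any green or pink look-alike of the stand alone. Of the things that look like the roller, the larger one is meant.

How it is judged:
By the outcome, as a careful person would: the job done as asked, in the order asked, and still so for the second after the job is handed in, with the robot touching nothing.
It also fails if it takes over 67 s, if anything falls off the work surface, if the arm or the gripper's body presses on something with over 40 N, if the wrist force passes 120 N, or if a joint passes its speed limit or range.

## Robot

A 7-joint arm with a two-finger parallel gripper is mounted at the origin on the work surface. World frame = base frame: x ahead of the robot, y to its left, z up, the work surface at z = 0. Lengths are in m, angles in rad, forces in N, time in s.
With the tool pointing down it reaches from about 0.4 to 0.85 m from the base axis. Payload 4.4 kg.
Tool frame: the origin (TCP) lies at the very end of the fingers, on their centre line; the grasp point (between the pads) lies 19 mm behind it; z points along the fingers, y is the line along which they close (so a half turn about z gives the same grasp; the last joint's range is limited). The gripper opens to 94 mm and grips with 3 to 60 N. Pads are 16 mm wide; open, the fingers measure 119 mm over their backs; the gripper's body (75 mm by 177 mm) begins 78 mm behind the grasp point.
Start: joints at [1.226, 0.628, 0.038, 1.517, -0.027, 0.996, -0.02], TCP at [0.179, -0.625, 0.205] pointing down, gripper open.
Joint ranges: [-3.06, 3.06], [-0.37, 2.12], [-1.25, 1.32], [0.18, 2.47], [-1.1, 4.24], [0.23, 1.98], [-2.94, 2.94]. Speed limits (rad/s): [2.57, 2.57, 3.14, 3.14, 3.14, 3.14, 3.14].

## Interface

Orientations are given as a 3x3 rotation matrix whose columns are the frame's x, y, z axes.
In Python, from rig import read_state, grab_frame, camera_info, job_done, look_for, outline_of, place_of gives the robot as it stands.
- The arm moves only by the tool step_arm, never from a script. Its argument "moves" is a list of rows, each a list of 4 numbers: the shift along the tool's x, y, z in m, then the turn about the tool's z in rad. A call has 1 to 10 rows; each row is the pose to reach, as a shift and turn from the pose commanded when the call began, along the tool's axes at that moment; what a row does not reach only later rows make up. A row lasts 1/12 s, in which the tool goes at most 41.7 mm and 7.16 degrees, less where a joint would pass 70% of its speed; a pose out of reach is approached as far as the arm can. A call with a gripper value outside its range is refused whole. "claw" is the closure, from 0 (fully open) to 1 (shut), set as the call begins (left out, the last holds). The fingers move at their own pace and stop on an object; the grip force is fixed at half the most. Time passes only in rows, so rows that repeat a pose let the fingers close. It gives the time, the measured TCP pose, the force and the opening at its end, in the units of the state.
- read_state(): the state, without advancing time (a new reading comes with each control period).
- grab_frame(name): name is "scene" or "top" or "wrist"; returns (picture, depth): 480x640x3 uint8, red, green, blue; 480x640 float32, m along the optical axis (not along the pixel's ray), 0 where there is no reading.
- camera_info(name): a dict with "fx", "fy", "cx", "cy" (pixels), "R" (3x3) and "t" (3): a world point X has camera coordinates R X + t; the wrist camera has in their place "hand_eye" (4x4, takes a point from camera to tool coordinates, whose origin is the TCP and whose axes are the flange's). Camera axes: x right, y down, z forward; pixel columns grow to the right and rows downward; lengths in m; the calibration is good to about 2 mm. A picture is of the moment at which its call begins: read the wrist's pose just before it. camera_info takes no time and is no camera call.
- job_done(): hands the job in, once; it reports no verdict.
Trained networks look in the newest picture that a camera, given by its name, has taken for a name from the list of things; names that differ only in an ending like _2 or _b are one class to them, and where a whole thing is asked for, a point or a joint stands for the part that bears it (a point fixed in the world has none). Each returns a list of dicts, best first, with "confidence" (0 to 1); they miss things now and then, are a little off and sometimes report something else, mostly with a low value. They report only what shows in the picture. A call takes as long as a camera call. They do not tell look-alikes from the thing itself.
- look_for(name, camera): "centre" ([x, y, z] in m, in the coordinates of the camera as it stood for that picture, good to about 4 mm: the middle of the surface that is visible of it).
- outline_of(name, camera): "pixels" (480x640 bool, what is visible of it).
- place_of(name, camera): "centre" ([x, y, z] in m, in the coordinates of the camera as it stood for that picture, good to about 4 mm: a listed point, or the origin of a listed thing).
The state is a dict: "time": time; "qpos": joint angles; "joint_vel": joint speeds; "effort": joint torques, N m; "tool_pos": TCP position; "orientation": TCP orientation; "wrist_force": force on the tool from outside, world axes, zero at the start; "torque": the same for the moment, N m; "gripper_width": finger opening in m.
Only numpy, scipy, OpenCV 4.12 (cv2) and the standard library are available. Lean on these libraries where they do the work, as an engineer would, in place of code of your own. Each camera call takes 0.05 s, during which the arm holds its last target. There are 200 camera calls.

## Working session

There is one attempt and no reset: what is moved stays moved. The work goes in short steps, Python scripts to look and compute and a tool call to move; the robot and the scene stay as the last step left them, time stands still between calls to the robot, and variables do not carry over. Pictures are saved under pics/ and viewed, on a budget of 10 in all, crops included, one or two more only if the job needs it, and the job is handed in when it is done.

Besides the shell and the picture viewer there is one more tool, called after "Request:" as name([rows], argument=value, ...), one row to a line, values as JSON. step_arm: Moves the arm, as the interface text tells. Its arguments: {"type":"object","properties":{"moves":{"type":"array","items":{"type":"array","items":{"type":"number"}}},"claw":{"type":"number"}},"required":["moves"]}

```bash
mkdir -p pics
cat > h.py <<'E'
import numpy as np, cv2
from rig import *
def w(c,p):
    i=camera_info(c)
    if 'R' in i: return np.array(i['R']).T@(np.array(p)-np.array(i['t']))
    s=read_state(); T=np.array(i['hand_eye']); q=T[:3,:3]@p+T[:3,3]
    return np.array(s['orientation'])@q+np.array(s['tool_pos'])
def cloud(c,d):
    i=camera_info(c); v,u=np.mgrid[:480,:640]
    P=np.stack([(u-i['cx'])/i['fx']*d,(v-i['cy'])/i['fy']*d,d],-1).reshape(-1,3).astype(float)
    if 'R' in i: W=(P-np.array(i['t']))@np.array(i['R'])
    else:
        s=read_state(); T=np.array(i['hand_eye']); W=(P@T[:3,:3].T+T[:3,3])@np.array(s['orientation']).T+np.array(s['tool_pos'])
    return W.reshape(480,640,3)
def save(n,p): cv2.imwrite('pics/'+n+'.png',p[:,:,::-1])
E
python3 - <<'E'
from h import *
np.set_printoptions(precision=4,suppress=True)
s=read_state(); print({k:np.round(v,3).tolist() for k,v in s.items()})
for c in ['scene','top']:
    p,d=grab_frame(c); save(c+'0',p); np.savez(c+'0',p=p,d=d)
    for n in ['board','board_low','roller_grip','roller','stand','changer','globe_a','screwdriver','fuse']:
        print(c,n,[(round(r['confidence'],2),w(c,r['centre'])) for r in place_of(n,c)[:3]])
E
```

```text
{'time': 0.0, 'qpos': [1.226, 0.629, 0.038, 1.518, -0.027, 0.996, -0.02], 'joint_vel': [0.002, -0.001, -0.0, -0.002, -0.0, 0.0, -0.001], 'effort': [-0.001, -54.972, 1.143, -18.663, -0.052, 0.023, 0.0], 'tool_pos': [0.179, -0.624, 0.205], 'orientation': [[0.961, 0.275, -0.001], [0.275, -0.961, 0.002], [-0.0, -0.002, -1.0]], 'wrist_force': [-0.37, 0.16, 0.432], 'torque': [-0.046, -0.013, 0.0], 'gripper_width': 0.094}
scene board [(0.9, array([ 0.5303, -0.2022,  0.0041]))]
scene board_low [(0.72, array([ 0.5572, -0.323 ,  0.0453]))]
scene roller_grip [(0.79, array([ 0.3459, -0.0116,  0.0679]))]
scene roller [(0.96, array([ 0.3493, -0.0133, -0.0027])), (0.61, array([0.506 , 0.2314, 0.0098]))]
scene stand [(0.79, array([ 0.5058,  0.2261, -0.0032])), (0.75, array([ 0.3172,  0.3105, -0.0017])), (0.69, array([ 0.5627,  0.4031, -0.0003]))]
scene changer [(0.93, array([0.7517, 0.2753, 0.0018]))]
scene globe_a [(0.96, array([0.7457, 0.1348, 0.0024])), (0.94, array([ 0.7414, -0.1232,  0.0007]))]
scene screwdriver [(0.77, array([0.6672, 0.0086, 0.0011])), (0.75, array([0.5054, 0.2329, 0.1071]))]
scene fuse [(0.66, array([0.4498, 0.0014, 0.0012]))]
top board [(0.74, array([ 0.5286, -0.1999, -0.003 ]))]
top board_low [(0.83, array([ 0.557 , -0.3151,  0.0461]))]
top roller_grip [(0.69, array([ 0.3449, -0.0092,  0.0686])), (0.56, array([0.5049, 0.2293, 0.1061]))]
top roller [(0.86, array([ 0.3396, -0.0158, -0.0023])), (0.57, array([0.5074, 0.2337, 0.01  ]))]
top stand [(0.98, array([ 0.313 ,  0.3092, -0.0005])), (0.86, array([0.5641, 0.4031, 0.0003])), (0.67, array([ 0.5116,  0.2264, -0.0005]))]
top changer [(0.85, array([ 0.7546,  0.2718, -0.0007]))]
top globe_a [(0.73, array([ 0.7467,  0.1327, -0.0028])), (0.73, array([ 0.7369, -0.1234,  0.0056])), (0.63, array([ 0.5287, -0.2023, -0.0045]))]
top screwdriver [(0.62, array([0.6653, 0.0061, 0.0023]))]
top fuse [(0.54, array([0.4531, 0.0051, 0.001 ]))]
```

View pics/top0.png

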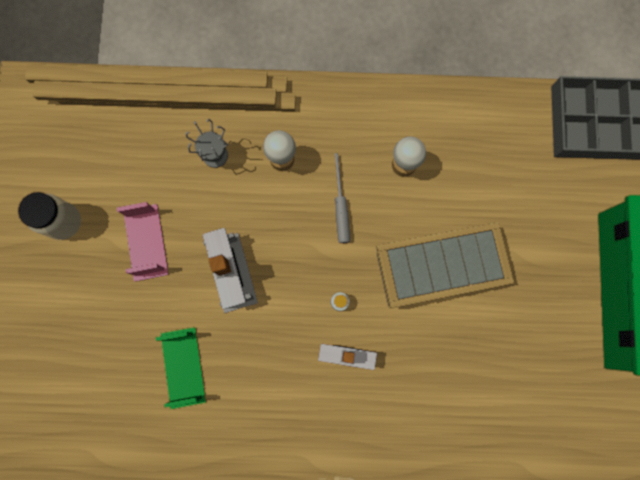

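View pics/scene0.png

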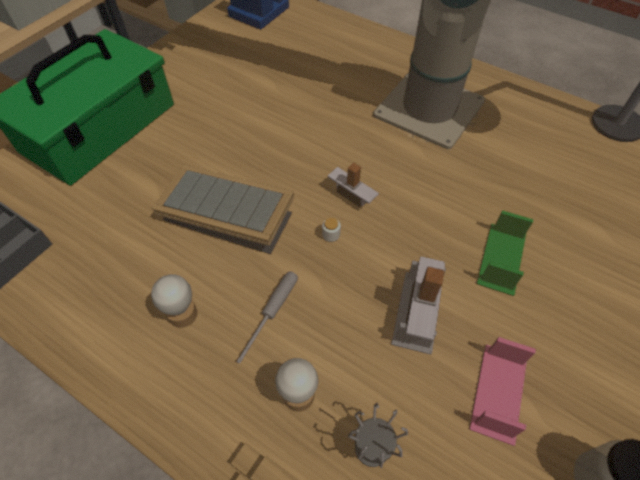

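The large roller sits at top-view pixel (228,270) in the grey stand. The small look-alike is at (348,357), and the board is at (445,266). I'll refine poses from the depth data.

Run:
```python
from h import *
np.set_printoptions(precision=4,suppress=True)
for c in ['top','scene']:
    z=np.load(c+'0.npz'); W=cloud(c,z['d']); p=z['p'].astype(int); ok=z['d']>0
    def sel(cx,cy,r,z0,z1): return ok&(np.hypot(W[...,0]-cx,W[...,1]-cy)<r)&(W[...,2]>z0)&(W[...,2]<z1)
    for nm,(a) in dict(plate=(.507,.23,.12,.062,.079),handle=(.507,.23,.05,.125,.16),board=(.53,-.2,.17,.035,.1)).items():
        m=sel(*a); Q=W[m]
        r=cv2.minAreaRect((Q[:,:2]*1000).astype(np.float32))
        print(c,nm,m.sum(),'rect mm',np.round(r[0],1),np.round(r[1],1),round(r[2],1),'z',np.median(Q[:,2]))
    sat=p.max(-1)-p.min(-1)
    m=sel(.53,-.2,.17,.035,.1)&(sat<40); m=cv2.erode(m.astype(np.uint8),np.ones((3,3)))>0
    Q=W[m]; A=np.c_[Q[:,:2]-[.53,-.2],np.ones(len(Q))]; k=np.linalg.lstsq(A,Q[:,2],rcond=None)[0]
    r=cv2.minAreaRect((Q[:,:2]*1000).astype(np.float32)); print(c,'slats',len(Q),k,np.std(A@k-Q[:,2]),np.round(r[0],1),np.round(r[1],1),round(r[2],1))
```

```text
top plate 1489 rect mm [509.8 226.9] [150.5  56.4] 18.3 z 0.06905875855737498
top handle 261 rect mm [508.  231.1] [28.6 28.4] 17.2 z 0.13828858044142053
top board 7993 rect mm [ 530.1 -198.2] [124.1 251.8] 13.2 z 0.05675782319964958
top slats 4781 [-0.0167  0.0667  0.0573] 0.003101818930123284 [ 529.3 -198.7] [ 93.7 210.7] 13.2
scene plate 1548 rect mm [507.8 227.1] [150.8  58.6] 18.0 z 0.07012886773354926
scene handle 353 rect mm [506.9 230.4] [29.  28.1] 19.9 z 0.1394163245152604
scene board 6813 rect mm [ 528.4 -198.6] [128.  252.4] 13.0 z 0.05756020678715672
scene slats 3723 [-0.0177  0.066   0.0587] 0.0017795417678790142 [ 528.2 -198.5] [ 99.6 210.6] 13.2
```

Request:
step_arm([
  [0, 0, -0.04, 0],
  [0, 0, -0.08, 0],
  [0, 0, -0.12, 0],
  [0.025, -0.033, -0.12, 0],
  [0.05, -0.066, -0.12, -0.037],
  [0.075, -0.1, -0.12, -0.037],
  [0.1, -0.133, -0.12, -0.037],
  [0.125, -0.166, -0.12, -0.037],
  [0.15, -0.2, -0.12, -0.037],
  [0.175, -0.233, -0.12, -0.037],
], claw=0)

```text
time: 1.83
tool_pos: [0.2831, -0.351, 0.3257]
orientation: [[0.951, 0.31, 0.0], [0.31, -0.951, -0.001], [0.0, 0.001, -1.0]]
wrist_force: [1.3, 0.9, 0.7]
gripper_width: 0.0941
```

Request:
step_arm([
  [0.0246, -0.0302, 0, 0],
  [0.049, -0.06, 0, 0],
  [0.074, -0.091, 0, 0],
  [0.098, -0.121, 0, 0],
  [0.123, -0.151, 0, 0],
  [0.148, -0.181, 0, 0],
  [0.172, -0.211, 0, 0],
  [0.197, -0.242, 0, 0],
  [0.221, -0.272, 0, 0],
  [0.246, -0.302, 0, 0],
])

```text
time: 2.67
tool_pos: [0.4232, 0.0122, 0.3259]
orientation: [[0.951, 0.31, 0.001], [0.31, -0.951, -0.0], [0.001, 0.001, -1.0]]
wrist_force: [0.8, -0.8, -1.2]
gripper_width: 0.0937
```

Request:
step_arm([
  [0.0246, -0.0302, 0.01, 0],
  [0.049, -0.06, 0.03, 0],
  [0.074, -0.091, 0.05, 0],
  [0.098, -0.121, 0.07, 0],
  [0.123, -0.151, 0.08, 0],
  [0.14, -0.175, 0.08, 0],
  [0.143, -0.18, 0.08, 0],
  [0.143, -0.18, 0.08, 0],
  [0.143, -0.18, 0.08, 0],
])

```text
time: 3.42
tool_pos: [0.5028, 0.2252, 0.2454]
orientation: [[0.951, 0.311, -0.0], [0.311, -0.951, -0.001], [-0.001, 0.001, -1.0]]
wrist_force: [0.7, -1.0, -0.5]
gripper_width: 0.0938
```

Run:
```python
from h import *
np.set_printoptions(precision=4,suppress=True)
s=read_state(); print(s['time'],s['tool_pos'],s['orientation'])
p,d=grab_frame('wrist'); save('w1',p); W=cloud('wrist',d); ok=d>0
for nm,a in dict(plate=(.507,.23,.12,.062,.079),handle=(.507,.23,.05,.125,.16),walls=(.507,.23,.12,.05,.061)).items():
    m=ok&(np.hypot(W[...,0]-a[0],W[...,1]-a[1])<a[2])&(W[...,2]>a[3])&(W[...,2]<a[4]); Q=W[m]
    if len(Q)>20: print(nm,len(Q),cv2.minAreaRect((Q[:,:2]*1000).astype(np.float32)),np.median(Q[:,2]))
```

```text
3.4167 [0.5028 0.2252 0.2454] [[ 0.9505  0.3107 -0.0005]
 [ 0.3107 -0.9505 -0.0012]
 [-0.0008  0.001  -1.    ]]
plate 6266 ((507.0397644042969, 226.50045776367188), (149.4507293701172, 58.44554138183594), 18.144832611083984) 0.0694693492805222
handle 1474 ((506.3690185546875, 230.18289184570312), (27.76042366027832, 28.036605834960938), 18.320049285888672) 0.13913435643623773
walls 127 ((504.884765625, 225.84835815429688), (131.70095825195312, 59.84861755371094), 18.656381607055664) 0.06016480769761817
```

View pics/w1.png

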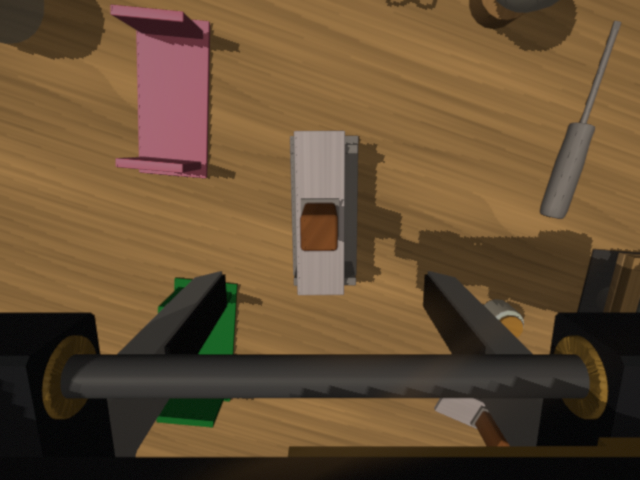

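Request:
step_arm([
  [0.0054, -0.0038, 0.02, 0],
  [0.0054, -0.0038, 0.05, 0],
  [0.0054, -0.0038, 0.085, 0],
  [0.0054, -0.0038, 0.12, 0],
  [0.0054, -0.0038, 0.15, 0],
  [0.0054, -0.0038, 0.168, 0],
  [0.0054, -0.0038, 0.172, 0],
  [0.0054, -0.0038, 0.1725, 0],
  [0.0054, -0.0038, 0.1725, 0],
])

```text
time: 4.22
tool_pos: [0.5079, 0.2305, 0.0742]
orientation: [[0.951, 0.309, 0.002], [0.309, -0.951, 0.0], [0.002, 0.0, -1.0]]
wrist_force: [0.3, 0.9, 0.8]
gripper_width: 0.0941
```

Request:
step_arm([
  [0, 0, 0, 0],
  [0, 0, 0, 0],
  [0, 0, 0, 0],
  [0, 0, 0, 0],
  [0, 0, 0, 0],
  [0, 0, 0, 0],
  [0, 0, 0, 0],
  [0, 0, 0, 0],
], claw=1)

```text
time: 4.88
tool_pos: [0.507, 0.2313, 0.073]
orientation: [[0.951, 0.311, -0.0], [0.311, -0.951, 0.0], [0.0, -0.0, -1.0]]
wrist_force: [0.1, -0.1, 0.3]
gripper_width: 0.0441
```

Request:
step_arm([
  [0, 0, 0, 0],
  [0, 0, 0, 0],
  [0, 0, 0, 0],
  [0, 0, 0, 0],
  [0, 0, 0, 0],
])

```text
time: 5.3
tool_pos: [0.5069, 0.2313, 0.0729]
orientation: [[0.951, 0.311, -0.0], [0.311, -0.951, 0.0], [-0.0, -0.0, -1.0]]
wrist_force: [-0.2, -0.3, -0.6]
gripper_width: 0.0281
```

Request:
step_arm([
  [0, 0, -0.01, 0],
  [0, 0, -0.03, 0],
  [0, 0, -0.06, 0],
  [0, 0, -0.09, 0],
  [0, 0, -0.1, 0],
  [0, 0, -0.1, 0],
])

```text
time: 5.8
tool_pos: [0.5085, 0.2321, 0.1756]
orientation: [[0.951, 0.31, 0.005], [0.31, -0.951, 0.002], [0.005, -0.001, -1.0]]
wrist_force: [-0.8, 0.7, -5.8]
gripper_width: 0.028
```

Request:
step_arm([
  [-0.004, 0.017, -0.015, 0],
  [-0.012, 0.05, -0.02, 0.02],
  [-0.021, 0.087, -0.02, 0.04],
  [-0.03, 0.125, -0.02, 0.06],
  [-0.039, 0.162, -0.02, 0.08],
  [-0.048, 0.2, -0.02, 0.0855],
  [-0.057, 0.237, -0.02, 0.0855],
  [-0.066, 0.274, -0.02, 0.0855],
  [-0.075, 0.312, -0.02, 0.0855],
  [-0.084, 0.349, -0.02, 0.0855],
])

```text
time: 6.63
tool_pos: [0.5337, -0.1286, 0.1909]
orientation: [[0.974, 0.228, -0.004], [0.228, -0.974, 0.0], [-0.004, -0.001, -1.0]]
wrist_force: [0.5, -0.3, -3.4]
gripper_width: 0.0281
```

Request:
step_arm([
  [-0.005, 0.037, 0, 0],
  [-0.01, 0.072, 0, 0],
  [-0.015, 0.107, 0.01, 0],
  [-0.02, 0.14, 0.025, 0],
  [-0.0225, 0.157, 0.045, 0],
  [-0.0225, 0.1585, 0.06, 0],
  [-0.0225, 0.1585, 0.066, 0],
  [-0.0225, 0.1585, 0.068, 0],
  [-0.0225, 0.1585, 0.068, 0],
  [-0.0225, 0.1585, 0.068, 0],
])

```text
time: 7.47
tool_pos: [0.5504, -0.2846, 0.1253]
orientation: [[0.973, 0.23, 0.001], [0.23, -0.973, 0.0], [0.001, -0.0, -1.0]]
wrist_force: [-0.2, 0.4, -3.7]
gripper_width: 0.0276
```

Run:
```python
from h import *
np.set_printoptions(precision=4,suppress=True)
s=read_state(); print(s['time'],s['tool_pos'],s['orientation'],s['wrist_force'],s['torque'])
p,d=grab_frame('scene'); cv2.imwrite('pics/s1.png',cv2.resize(p[100:300,100:350,::-1],None,fx=3,fy=3))
p,d=grab_frame('top'); W=cloud('top',d)
Q=W[(d>0)&(np.hypot(W[...,0]-.53,W[...,1]+.2)<.17)&(W[...,2]>.035)&(W[...,2]<.075)]
```

```text
7.4667 [ 0.5504 -0.2846  0.1253] [[ 0.9731  0.2303  0.0006]
 [ 0.2303 -0.9731  0.0005]
 [ 0.0007 -0.0003 -1.    ]] [-0.1509  0.3855 -3.6501] [ 0.0265  0.0052 -0.0175]
```

View pics/s1.png

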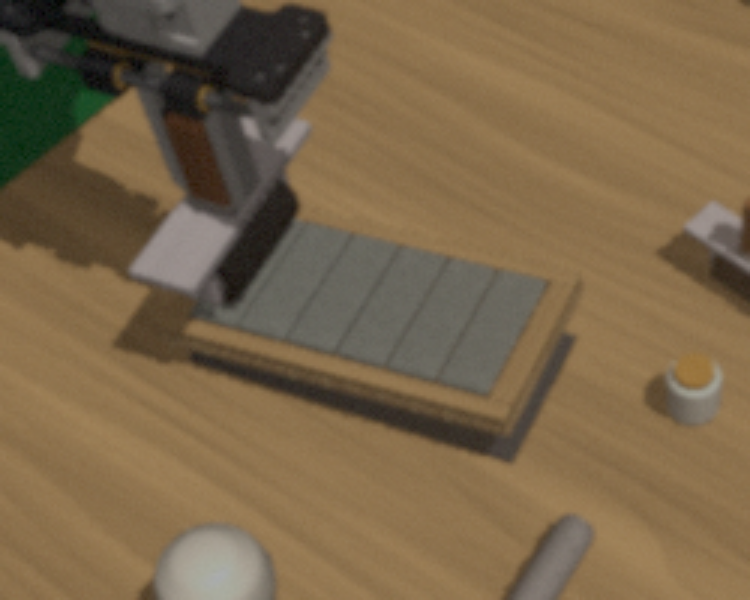

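The drum, at (255,240) in the crop, is over slat 1 and parallel to it. Next I'll feel downward.

Request:
step_arm([
  [0, 0, 0.003, 0],
  [0, 0, 0.006, 0],
  [0, 0, 0.008, 0],
  [0, 0, 0.009, 0],
  [0, 0, 0.009, 0],
  [0, 0, 0.009, 0],
])

```text
time: 8.07
tool_pos: [0.55, -0.2865, 0.1166]
orientation: [[0.974, 0.228, 0.001], [0.228, -0.974, -0.001], [0.0, 0.001, -1.0]]
wrist_force: [-0.7, -0.9, 1.5]
gripper_width: 0.0277
```

Request:
step_arm([
  [0, 0, 0.001, 0],
  [0, 0, 0.002, 0],
  [0, 0, 0.002, 0],
  [0, 0, 0.002, 0],
])

```text
time: 8.4
tool_pos: [0.55, -0.2865, 0.1143]
orientation: [[0.974, 0.228, 0.001], [0.228, -0.974, -0.001], [0.001, 0.001, -1.0]]
wrist_force: [-2.0, -1.2, 4.5]
gripper_width: 0.0279
```

Request:
step_arm([
  [0, 0, 0.001, 0],
  [0, 0, 0.001, 0],
  [0, 0, 0.001, 0],
])

```text
time: 8.65
tool_pos: [0.55, -0.2864, 0.1132]
orientation: [[0.974, 0.228, 0.001], [0.228, -0.974, -0.001], [0.0, 0.001, -1.0]]
wrist_force: [-1.0, -0.8, 4.8]
gripper_width: 0.0278
```

Request:
step_arm([
  [0, 0, 0.001, 0],
  [0, 0, 0.001, 0],
  [0, 0, 0.001, 0],
])

```text
time: 8.9
tool_pos: [0.55, -0.2865, 0.1128]
orientation: [[0.974, 0.228, 0.001], [0.228, -0.974, -0.001], [0.0, 0.001, -1.0]]
wrist_force: [-2.0, -2.0, 8.4]
gripper_width: 0.0279
```

Request:
step_arm([
  [0, 0, 0.001, 0],
  [0, 0, 0.001, 0],
  [0, 0, 0.001, 0],
])

```text
time: 9.15
tool_pos: [0.5502, -0.287, 0.1125]
orientation: [[0.974, 0.228, 0.001], [0.228, -0.974, -0.002], [0.001, 0.002, -1.0]]
wrist_force: [-2.9, -2.5, 12.9]
gripper_width: 0.0278
```

Request:
step_arm([
  [0, -0.004, 0.0002, 0],
  [0, -0.008, -0.0001, 0],
  [0, -0.012, -0.0003, 0],
  [0, -0.016, -0.0006, 0],
  [0, -0.02, -0.0009, 0],
  [0, -0.024, -0.0012, 0],
])

```text
time: 9.65
tool_pos: [0.5451, -0.2651, 0.1141]
orientation: [[0.974, 0.227, 0.002], [0.227, -0.974, -0.004], [0.001, 0.004, -1.0]]
wrist_force: [-2.8, -3.0, 13.8]
gripper_width: 0.0279
```

Request:
step_arm([
  [0, -0.004, -0.0002, 0],
  [0, -0.008, -0.0005, 0],
  [0, -0.012, -0.0007, 0],
  [0, -0.016, -0.001, 0],
  [0, -0.02, -0.0013, 0],
  [0, -0.024, -0.0015, 0],
])

```text
time: 10.15
tool_pos: [0.5402, -0.2442, 0.1157]
orientation: [[0.974, 0.227, 0.004], [0.227, -0.974, -0.007], [0.002, 0.008, -1.0]]
wrist_force: [-1.6, -8.7, 11.8]
gripper_width: 0.0282
```

Request:
step_arm([
  [0, -0.004, -0.0003, 0],
  [0, -0.008, -0.0005, 0],
  [0, -0.012, -0.0008, 0],
  [0, -0.016, -0.0011, 0],
  [0, -0.02, -0.0014, 0],
  [0, -0.024, -0.0016, 0],
])

```text
time: 10.65
tool_pos: [0.5341, -0.218, 0.1175]
orientation: [[0.974, 0.227, 0.002], [0.227, -0.974, -0.004], [0.001, 0.004, -1.0]]
wrist_force: [-4.4, -3.7, 18.2]
gripper_width: 0.0278
```

Request:
step_arm([
  [0, -0.004, -0.0003, 0],
  [0, -0.008, -0.0005, 0],
  [0, -0.012, -0.0008, 0],
  [0, -0.016, -0.0011, 0],
  [0, -0.02, -0.0014, 0],
  [0, -0.024, -0.0016, 0],
])

```text
time: 11.15
tool_pos: [0.5287, -0.195, 0.119]
orientation: [[0.974, 0.227, 0.003], [0.227, -0.974, -0.004], [0.002, 0.004, -1.0]]
wrist_force: [-3.3, -4.3, 19.1]
gripper_width: 0.0278
```

Request:
step_arm([
  [0, -0.004, -0.0003, 0],
  [0, -0.008, -0.0006, 0],
  [0, -0.012, -0.0008, 0],
  [0, -0.016, -0.0011, 0],
  [0, -0.02, -0.0014, 0],
  [0, -0.024, -0.0017, 0],
])

```text
time: 11.65
tool_pos: [0.5237, -0.1737, 0.1206]
orientation: [[0.974, 0.227, 0.004], [0.227, -0.974, -0.007], [0.002, 0.007, -1.0]]
wrist_force: [-1.2, -8.6, 14.5]
gripper_width: 0.0281
```

Request:
step_arm([
  [0, -0.004, -0.0003, 0],
  [0, -0.008, -0.0006, 0],
  [0, -0.012, -0.0008, 0],
  [0, -0.016, -0.0011, 0],
  [0, -0.02, -0.0014, 0],
  [0, -0.024, -0.0017, 0],
])

```text
time: 12.15
tool_pos: [0.5177, -0.1477, 0.1225]
orientation: [[0.974, 0.227, 0.002], [0.227, -0.974, -0.003], [0.001, 0.004, -1.0]]
wrist_force: [-3.6, -2.5, 20.2]
gripper_width: 0.0275
```

Request:
step_arm([
  [0, -0.004, -0.0003, 0],
  [0, -0.008, -0.0006, 0],
  [0, -0.012, -0.0008, 0],
  [0, -0.016, -0.0011, 0],
  [0, -0.02, -0.0014, 0],
  [0, -0.024, -0.0017, 0],
])

```text
time: 12.65
tool_pos: [0.5123, -0.1245, 0.1241]
orientation: [[0.974, 0.227, 0.002], [0.227, -0.974, -0.003], [0.002, 0.004, -1.0]]
wrist_force: [-3.9, -3.8, 20.2]
gripper_width: 0.0273
```

Request:
step_arm([
  [0, -0.004, -0.0003, 0],
  [0, -0.008, -0.0006, 0],
  [0, -0.012, -0.0008, 0],
  [0, -0.016, -0.0011, 0],
  [0, -0.017, -0.0012, 0],
  [0, -0.017, -0.0012, 0],
])

```text
time: 13.15
tool_pos: [0.5081, -0.1067, 0.1253]
orientation: [[0.974, 0.228, 0.002], [0.228, -0.974, -0.002], [0.001, 0.002, -1.0]]
wrist_force: [-4.2, -2.3, 22.3]
gripper_width: 0.028
```

Request:
step_arm([
  [0, 0.006, 0.0001, 0],
  [0, 0.012, 0.0003, 0],
  [0, 0.018, 0.0007, 0],
  [0, 0.024, 0.0012, 0],
  [0, 0.03, 0.0016, 0],
  [0, 0.036, 0.002, 0],
  [0, 0.042, 0.0024, 0],
  [0, 0.048, 0.0028, 0],
  [0, 0.054, 0.0032, 0],
  [0, 0.06, 0.0036, 0],
])

```text
time: 13.98
tool_pos: [0.5219, -0.1648, 0.1214]
orientation: [[0.974, 0.228, 0.002], [0.228, -0.974, -0.001], [0.001, 0.001, -1.0]]
wrist_force: [-4.8, 0.1, 18.8]
gripper_width: 0.0281
```

Request:
step_arm([
  [0, 0.006, 0.0004, 0],
  [0, 0.012, 0.0008, 0],
  [0, 0.018, 0.0012, 0],
  [0, 0.024, 0.0016, 0],
  [0, 0.03, 0.002, 0],
  [0, 0.036, 0.0024, 0],
  [0, 0.042, 0.0028, 0],
  [0, 0.048, 0.0032, 0],
  [0, 0.054, 0.0036, 0],
  [0, 0.06, 0.0041, 0],
])

```text
time: 14.82
tool_pos: [0.5359, -0.2235, 0.1173]
orientation: [[0.974, 0.228, 0.002], [0.228, -0.974, -0.001], [0.002, 0.002, -1.0]]
wrist_force: [-2.9, -1.6, 14.5]
gripper_width: 0.028
```

Request:
step_arm([
  [0, 0.006, 0.0004, 0],
  [0, 0.012, 0.0008, 0],
  [0, 0.018, 0.0012, 0],
  [0, 0.024, 0.0016, 0],
  [0, 0.03, 0.002, 0],
  [0, 0.036, 0.0024, 0],
  [0, 0.042, 0.0028, 0],
  [0, 0.048, 0.0032, 0],
  [0, 0.054, 0.0036, 0],
  [0, 0.06, 0.0041, 0],
])

```text
time: 15.65
tool_pos: [0.5497, -0.2819, 0.1131]
orientation: [[0.974, 0.228, 0.002], [0.228, -0.974, -0.001], [0.002, 0.002, -1.0]]
wrist_force: [-2.2, -0.3, 12.9]
gripper_width: 0.0277
```

Request:
step_arm([
  [0, 0.004, 0.001, 0],
  [0, 0.006, 0.0018, 0],
  [0, 0.006, 0.002, 0],
  [0, 0.006, 0.002, 0],
])

```text
time: 15.98
tool_pos: [0.5515, -0.2896, 0.1121]
orientation: [[0.974, 0.227, 0.004], [0.227, -0.974, -0.004], [0.003, 0.005, -1.0]]
wrist_force: [-2.9, -3.0, 17.0]
gripper_width: 0.0283
```

Request:
step_arm([
  [0, 0, -0.01, 0],
  [0, 0, -0.04, 0],
  [0, 0, -0.075, 0],
  [0.005, -0.03, -0.085, 0],
  [0.012, -0.065, -0.085, 0],
  [0.02, -0.1, -0.085, 0],
  [0.028, -0.137, -0.085, -0.02],
  [0.037, -0.174, -0.085, -0.04],
  [0.047, -0.21, -0.085, -0.06],
  [0.056, -0.246, -0.085, -0.0855],
])

```text
time: 16.82
tool_pos: [0.5471, -0.0319, 0.1933]
orientation: [[0.95, 0.312, -0.002], [0.312, -0.95, 0.001], [-0.002, -0.002, -1.0]]
wrist_force: [1.7, 0.8, -4.2]
gripper_width: 0.028
```

Request:
step_arm([
  [0.006, -0.035, 0, 0],
  [0.012, -0.07, 0, 0],
  [0.018, -0.105, 0, 0],
  [0.023, -0.14, 0, 0],
  [0.029, -0.175, 0, 0],
  [0.035, -0.21, 0, 0],
  [0.04, -0.24, 0, 0],
  [0.0433, -0.257, 0.01, 0],
  [0.0433, -0.2598, 0.02, 0],
  [0.0433, -0.2598, 0.02, 0],
])

```text
time: 17.65
tool_pos: [0.5057, 0.2268, 0.1716]
orientation: [[0.949, 0.314, -0.006], [0.314, -0.949, -0.001], [-0.006, -0.001, -1.0]]
wrist_force: [-0.2, -1.1, -4.9]
gripper_width: 0.028
```

Run:
```python
from h import *
np.set_printoptions(precision=4,suppress=True)
s=read_state(); print(s['time'],s['tool_pos'],s['orientation'],s['wrist_force'])
c0=np.array([.529,-.1985]);b=np.array([-.228,.9736]);a=np.array([.9736,.228])
for c in ['top','scene']:
    p,d=grab_frame(c); W=cloud(c,d); 
    if c=='scene': cv2.imwrite('pics/s2.png',np.vstack([cv2.resize(p[100:300,100:400,::-1],(750,500))]))
    for t,(dd,) in dict(before=(np.load(c+'0.npz')['d'],),now=(d,)).items():
        V=cloud(c,dd); X=(V[...,:2]-c0)@a; Y=(V[...,:2]-c0)@b; Z=V[...,2]
        rim=(dd>0)&(abs(abs(X)-56)<0)|((dd>0)&(abs(abs(X)-.0565)<.003)&(abs(Y)<.115)&(Z>.03)&(Z<.09))
        k=np.polyfit(Y[rim],Z[rim],1)
        print(c,t,'slope',k,'proud mm',[round(1000*float(np.median((Z-np.polyval(k,Y))[(dd>0)&(abs(X)<.04)&(abs(Y-y)<.013)])),2) for y in (-.09,-.054,-.018,.018,.054,.09)])
    m=(d>0)&(np.hypot(W[...,0]-.507,W[...,1]-.2265)<.1)&(W[...,2]<.064)&(W[...,2]>.057)
    if m.sum()>10: print('walltops',m.sum(),cv2.minAreaRect((W[m][:,:2]*1000).astype(np.float32)))
```

```text
17.65 [0.5057 0.2268 0.1716] [[ 0.9493  0.3144 -0.006 ]
 [ 0.3144 -0.9493 -0.0012]
 [-0.006  -0.0007 -1.    ]] [-0.184  -1.0748 -4.9273]
top before slope [0.0706 0.0543] proud mm [3.48, 3.66, 3.79, 3.45, 3.59, 3.44]
top now slope [0.0689 0.0542] proud mm [-0.45, -0.47, -0.32, -0.32, -0.18, -0.41]
walltops 37 ((572.7000122070312, 225.52886962890625), (8.288984298706055, 16.00176429748535), 17.532133102416992)
scene before slope [0.0701 0.0554] proud mm [3.79, 3.8, 3.79, 3.45, 3.55, 3.49]
scene now slope [0.0701 0.0551] proud mm [-0.13, -0.01, -0.28, -0.1, -0.01, -0.12]
walltops 231 ((505.5748291015625, 225.67794799804688), (133.6405792236328, 59.3773078918457), 18.436382293701172)
```

View pics/s2.png

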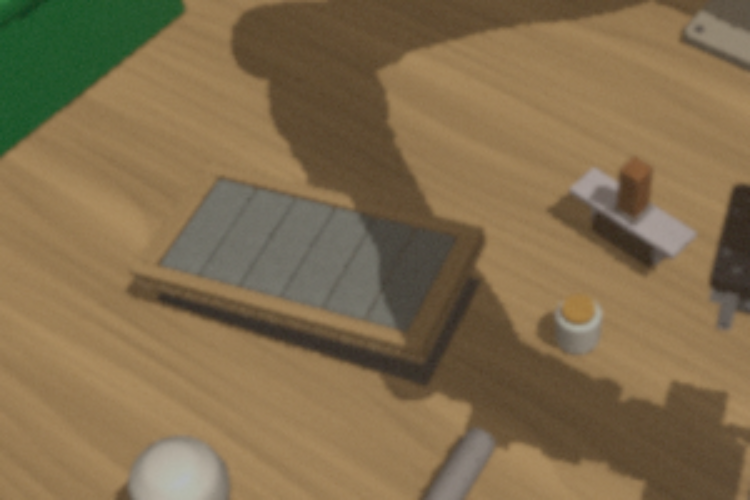

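All six slats read flush, with uniform residuals, and nothing else on the bench has moved. Now I'll lower the roller into the stand.

Request:
step_arm([
  [0, 0, 0, 0],
  [0, 0, 0.02, 0],
  [0, 0, 0.045, 0],
  [0, 0, 0.065, 0],
  [0, 0, 0.08, 0],
  [0, 0, 0.088, 0],
  [0, 0, 0.092, 0],
  [0, 0, 0.092, 0],
])

```text
time: 18.42
tool_pos: [0.5091, 0.225, 0.0822]
orientation: [[0.951, 0.309, -0.0], [0.309, -0.951, -0.0], [-0.0, 0.0, -1.0]]
wrist_force: [0.7, -0.0, -3.9]
gripper_width: 0.0279
```

Request:
step_arm([
  [0, -0.002, 0.002, 0],
  [0, -0.002, 0.005, 0],
  [0, -0.002, 0.008, 0],
  [0, -0.002, 0.009, 0],
  [0, -0.002, 0.009, 0],
  [0, -0.002, 0.009, 0],
])

```text
time: 18.92
tool_pos: [0.5083, 0.2276, 0.0735]
orientation: [[0.951, 0.311, 0.0], [0.311, -0.951, 0.0], [0.0, 0.0, -1.0]]
wrist_force: [0.2, -0.1, -3.7]
gripper_width: 0.028
```

Request:
step_arm([
  [0, 0, 0.001, 0],
  [0, 0, 0.001, 0],
  [0, 0, 0.001, 0],
])

```text
time: 19.17
tool_pos: [0.5085, 0.2277, 0.0729]
orientation: [[0.951, 0.311, 0.001], [0.311, -0.951, 0.0], [0.001, 0.0, -1.0]]
wrist_force: [-0.7, -0.8, 1.9]
gripper_width: 0.0275
```

Request:
step_arm([
  [0, 0, 0.001, 0],
  [0, 0, 0.001, 0],
  [0, 0, 0.001, 0],
])

```text
time: 19.42
tool_pos: [0.5086, 0.2277, 0.0729]
orientation: [[0.951, 0.311, 0.001], [0.311, -0.951, -0.0], [0.001, 0.0, -1.0]]
wrist_force: [-2.4, -1.3, 11.5]
gripper_width: 0.0278
```

The roller is seated at the same height as before. I'll ease off and open the gripper. The backs of the fingers need about 60 mm on each side, and only the low stand is nearby.

Request:
step_arm([
  [0, 0, -0.0013, 0],
  [0, 0, -0.0013, 0],
])

```text
time: 19.58
tool_pos: [0.5085, 0.2278, 0.0729]
orientation: [[0.951, 0.311, 0.001], [0.311, -0.951, 0.0], [0.001, -0.0, -1.0]]
wrist_force: [-1.2, 0.2, 3.5]
gripper_width: 0.0279
```

Request:
step_arm([
  [0, 0, 0, 0],
  [0, 0, 0, 0],
  [0, 0, 0, 0],
  [0, 0, 0, 0],
  [0, 0, 0, 0],
  [0, 0, 0, 0],
  [0, 0, 0, 0],
  [0, 0, 0, 0],
  [0, 0, 0, 0],
], claw=0)

```text
time: 20.33
tool_pos: [0.5083, 0.2276, 0.0727]
orientation: [[0.951, 0.311, 0.0], [0.311, -0.951, 0.0], [0.0, -0.0, -1.0]]
wrist_force: [-1.0, -1.2, -0.9]
gripper_width: 0.0843
```

Request:
step_arm([
  [0, 0, 0, 0],
  [0, 0, 0, 0],
  [0, 0, -0.01, 0],
  [0, 0, -0.03, 0],
  [0, 0, -0.06, 0],
  [0, 0, -0.095, 0],
  [0, 0, -0.13, 0],
  [0, 0, -0.165, 0],
  [0, 0, -0.18, 0],
  [0, 0, -0.18, 0],
])

```text
time: 21.17
tool_pos: [0.5104, 0.2291, 0.2578]
orientation: [[0.951, 0.311, 0.008], [0.311, -0.951, 0.004], [0.009, -0.001, -1.0]]
wrist_force: [0.1, 0.7, 0.1]
gripper_width: 0.0941
```

Run:
```python
from h import *
np.set_printoptions(precision=4,suppress=True)
s=read_state(); print(s['time'],s['tool_pos'],s['wrist_force'],s['gripper_width'])
p,d=grab_frame('wrist'); W=cloud('wrist',d); ok=d>0
for nm,a in dict(plate=(.507,.23,.12,.062,.079),handle=(.507,.23,.05,.125,.16)).items():
    m=ok&(np.hypot(W[...,0]-a[0],W[...,1]-a[1])<a[2])&(W[...,2]>a[3])&(W[...,2]<a[4]); Q=W[m]
    A=np.c_[Q[:,:2]-Q[:,:2].mean(0),np.ones(len(Q))]
    print(nm,len(Q),cv2.minAreaRect((Q[:,:2]*1000).astype(np.float32)),np.linalg.lstsq(A,Q[:,2],rcond=None)[0])
p,d=grab_frame('scene'); save('s3',p)
```

```text
21.1667 [0.5104 0.2291 0.2578] [0.0819 0.701  0.1309] 0.09410867892466364
plate 5718 ((505.4477233886719, 226.18319702148438), (149.3755645751953, 44.067840576171875), 18.25295066833496) [-0.0023 -0.0023  0.067 ]
handle 1339 ((505.8070068359375, 226.37393188476562), (28.765758514404297, 27.322179794311523), 17.739166259765625) [-0.074  -0.0304  0.1359]
```

View pics/s3.png

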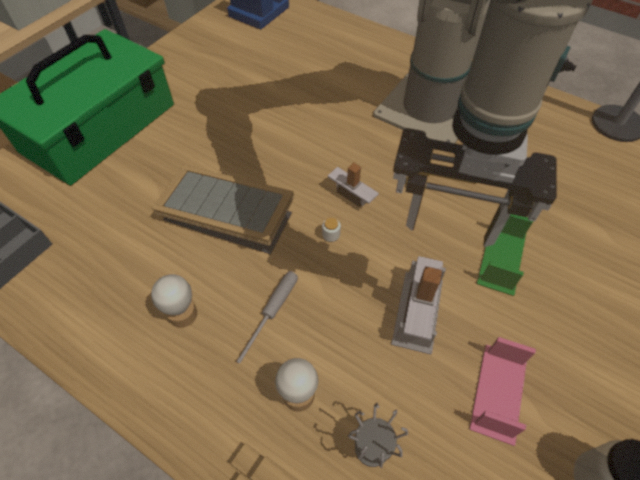

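The roller hangs level in its stand at (425,300), the gripper is clear, and the bystanders are where they started.

```bash
python3 -c "
from rig import *
print(job_done())"
```

```text
the job is handed in; nothing more can be done
None
```

The job is done and handed in at about 21 s. All six slats are bedded, the roller is back in its stand, and the gripper is open and clear above it.

- **Rolling:** I rolled the board there and back, following its slope of about 0.07 rad. The force readings at the end of each move put the drum's push at about 16–26 N. That counts the roller's own weight, about 4 N. Force is only reported at the end of each move, so any brief peak in between was not seen.
- **Slats:** Before rolling, depth from the top and scene cameras showed the slats 3.4–3.8 mm proud of the rim. Afterwards all six read 0 to −0.5 mm, which is flush within the depth noise.
- **Roller:** The plate rests level on the stand's wall tops, and the roller seated at the same gripper height it was lifted from. It now hangs a few millimetres nearer the middle of the stand than before.
- **Bystanders:** The last scene picture shows nothing else moved. I compared that by eye, not by measuring.

No check failed. The wrist camera's last depth heights read about 3 mm low, probably because the arm was still settling when it took the picture.

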